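Touch off the tilted chuck block at its three datum pads

TASK

Take the touch probe from its holder and touch off the sloping chuck block on its three round steel pads: first the single pad at the upper edge, then the other two going clockwise as seen from above. At each pad hold the probe square to the sloping face and press gently, until the sprung tip has gone in some 4 to 6 mm, never to its stop, and hold it there for half a second. Then hang the probe upright in its holder again, fully down on its collar, without shifting the stage's clamped tilt or disturbing the other things on the bench.

Things in the scene. Friction and masses are not known exactly. Their poses are not given: they have to be found in the camera images.
- probe: hand-held touch probe, about 145 g, standing upright in its holder. Origin on its axis at the underside of its collar; z runs along the axis, away from the tip. Aluminium collar 40 mm diameter, from z = 0 to 8 mm; black round grip 24 mm diameter from z = 8 to 58 mm (take it here, around z = 36 mm, fingers along the axis); below the collar a 22 mm diameter nose down to z = -30 mm, then the sprung tip, a 6 mm steel stem with an 8 mm ball whose lowest point is at z = -64 mm.
- probe_tip (a point): the lowest point of the ball of the probe's sprung tip (on the probe's axis; moves with the tip; its z axis is the probe's z axis)
- plunger (a joint): how far the sprung tip is pushed into the probe, in m: 0 fully out, 0.012 at its stop. Spring: 2 N to start moving, then 0.6 N per mm (about 4.4 N at 4 mm, 8.6 N at 11 mm). A touch is registered above 0.002; above 0.011 it is overpressed.
- holder: fixed black block 60 x 60 mm, 80 mm high, with a 29 mm vertical hole through its middle in which the probe hangs by its collar. Origin at the centre of the underside, z up. With the probe home its origin is 80 mm above this one, and its axis within 3 mm of the hole's.
- tilt_table (a joint): slope of the tilting stage's table, in rad, 0 = level; it is clamped (stiff friction) somewhere from 0.48 to 0.70 and must stay there. The stage stands on a fixed base 140 x 170 mm with two side cheeks 90 mm high; on its dark 130 x 130 mm table sits a grey chuck block, upper face 95 x 85 mm, which slopes down roughly towards the robot's left (+y; turned up to 0.45 rad either way).
- pad_high (a point): datum pad: round flat steel disc 16 mm in diameter, standing 4 mm proud of the chuck block's sloping upper face, the single one at the upper edge. This point lies at the centre of its flat top; z runs along the outward normal of the sloping face, y along the level direction of the face, x up the slope.
- pad_low_a (a point): datum pad like pad_high, at the lower edge of the face: the one next clockwise from pad_high as seen from above (68 mm down the slope from pad_high, 30 mm to its -y side; the lower one nearer the robot). This point lies at the centre of its flat top; z runs along the outward normal of the sloping face, y along the level direction of the face, x up the slope.
- pad_low_b (a point): datum pad like pad_high, the other one at the lower edge (68 mm down the slope from pad_high, 30 mm to its +y side; the lower one further from the robot). This point lies at the centre of its flat top; z runs along the outward normal of the sloping face, y along the level direction of the face, x up the slope.
- screwdriver: bystander: screwdriver, 150 mm long, lying near the robot; origin at its underside, mid-length
- tweezers: bystander: flat steel tweezers, 120 mm long, 9 mm high, lying near the robot
- objective: bystander: black microscope objective, 34 mm diameter, 56 mm tall, standing at the back
- hex_nut: bystander: plain steel hexagon nut, 24 mm across corners, 10 mm high, lying about the middle of the bench
- chip_tray: bystander: black divided chip tray, 100 x 100 x 14 mm, at the back
- gauge_block: bystander: steel block 60 x 25 x 25 mm, at the left
- solvent_jar: bystander: closed amber jar, 50 mm diameter, 70 mm tall, at the right
Not all that is in view belongs to the job. What is shaped like the probe but turquoise is not meant. What is shaped like the holder but yellow is not meant.

How it is judged:
By the outcome, as a careful person would: the job done as asked, in the order asked, and still so for the second after the job is handed in, with the robot touching nothing.
It also fails if it takes over 64 s, if anything falls off the work surface, if the arm or the gripper's body presses on something with over 40 N, if the wrist force passes 120 N, or if a joint passes its speed limit or range.

ROBOT

A 6-joint arm with a two-finger parallel gripper is mounted at the origin on the work surface. World frame = base frame: x ahead of the robot, y to its left, z up, the work surface at z = 0. Lengths are in m, angles in degrees, forces in N, time in s.
With the tool pointing down it reaches from about 0.375 to 0.975 m from the base axis. Payload 3.8 kg.
Tool frame: the origin (TCP) lies at the very end of the fingers, on their centre line; the grasp point (between the pads) lies 19 mm behind it (arm.pinch_z is the z of the grasp point in the tool frame, in m); z points along the fingers, y is the direction in which the jaws open and shut (so a half turn about z gives the same grasp; the last joint's range is limited). The gripper opens to 88 mm and grips with 3 to 60 N. Pads are 18 mm wide; open, the fingers measure 123 mm over their backs; the gripper's body (75 mm by 187 mm) begins 45 mm behind the grasp point.
Start: joints at [-67.546, 15.12, 91.902, -0, 72.978, -2.114], TCP at [0.281, -0.614, 0.239] pointing down, gripper open.
Joint ranges: [-150.88, 150.88], [-54.13, 125.18], [17.81, 147.31], [-75.09, 255.09], [0, 152.58], [-146.25, 146.25]. Speed limits (degrees/s): [147.25, 147.25, 180, 180, 180, 180].

INTERFACE

Orientations are given as [roll, pitch, yaw] about the fixed x, y, z axes, in that order (R = Rz(yaw) Ry(pitch) Rx(roll)).
In Python, from workcell import arm, vision gives the robot as it stands.
- The arm moves only by the shell command python3 -m handwheel 'ROWS'. ROWS is text: rows parted by semicolons, each of 7 numbers parted by spaces: the shift along the world's x, y, z in m, then the turn, a rotation vector about the world's x, y, z in rad, then the finger opening in m, from 0 to 0.0881. In form: dx dy dz rx ry rz claw; .... A call has exactly 10 rows; each row is the pose to reach, as a shift and turn from the pose commanded when the call began; what a row does not reach only later rows make up. A row lasts 1/10 s, in which the tool goes at most 50 mm and 8.59 degrees, less where a joint would pass 70% of its speed; a pose out of reach is approached as far as the arm can. A call with a gripper value outside its range is refused whole. The fingers move at their own pace and stop on an object; the grip force is fixed at half the most. Time passes only in rows, so rows that repeat a pose let the fingers close, or fill a call up. It gives the time, the measured TCP pose, the force and the opening at its end, in the units of the state.
- arm.observe(): the state, without advancing time (a new reading comes with each control period).
- vision.capture(name): name is "scene" or "top" or "wrist"; returns the picture (384x512x3 uint8, red, green, blue); there is no depth.
- vision.camera_model(name): a dict with "mtx" (3x3 intrinsics, pixels), "k1" (the pictures are not rectified: a ray, as slopes to the right and down, at radius r is drawn at 1 + k1 r^2 times it, then the intrinsics apply), "R" (3x3) and "t" (3): a world point X has camera coordinates R X + t; the wrist camera has in their place "hand_eye" (4x4, takes a point from camera to tool coordinates, whose origin is the TCP and whose axes are the flange's). Camera axes: x right, y down, z forward; pixel columns grow to the right and rows downward; lengths in m; the calibration is good to about 2 mm. A picture is of the moment at which its call begins: read the wrist's pose just before it. camera_model takes no time and is no camera call.
- arm.job_done(): hands the job in, once; it reports no verdict.
The state is a dict: "clock": time; "joint_pos": joint angles; "joint_velocities": joint speeds; "joint_efforts": joint torques, N m; "eef_pos": TCP position; "tcp_rot": TCP orientation; "contact_force": force on the tool from outside, world axes, zero at the start; "ft_torque": the same for the moment, N m; "width": finger opening in m.
Only numpy, scipy, OpenCV 4.12 (cv2) and the standard library are available. Lean on these libraries where they do the work, as an engineer would, in place of code of your own. Each camera call takes 0.05 s, during which the arm holds its last target.

## Working session

There is one attempt and no reset: what is moved stays moved. The work goes in short steps, Python scripts to look and compute and a shell command to move; the robot and the scene stay as the last step left them, time stands still between calls to the robot, and variables do not carry over. Pictures are saved under pics/ and viewed, and the job is handed in when it is done.

```bash
ls; mkdir -p pics; python3 - <<'E'
from workcell import arm, vision
import cv2
print(arm.observe(), arm.pinch_z)
for n in ("scene","top","wrist"):
    im=vision.capture(n); cv2.imwrite(f"pics/{n}0.png",im[:,:,::-1])
    print(n,vision.camera_model(n))
E
```

```text
pics
{'clock': 0.0, 'joint_pos': array([-6.75449329e+01,  1.51687527e+01,  9.19790703e+01,  4.52881419e-04,
        7.29770260e+01, -2.11387076e+00]), 'joint_velocities': array([ 0.01236931,  0.00039108,  0.00532534,  0.02318909, -0.00057904,
       -0.01234238]), 'joint_efforts': array([ 3.51371482e-04, -5.02110314e+01, -3.56874168e+01,  7.29109626e-02,
        2.92150310e-02, -1.74309071e-04]), 'eef_pos': array([ 0.2803966 , -0.61324465,  0.23741335]), 'tcp_rot': array([-1.79875252e+02, -5.03758826e-03,  2.45687993e+01]), 'contact_force': array([ 0.07949755, -0.05526142,  0.05548592]), 'ft_torque': array([-0.0078623 ,  0.07665605,  0.00917201]), 'width': 0.0880736128003423} -0.0187
scene {'mtx': array([[416.79792835,   0.        , 261.20340661],
       [  0.        , 416.79792835, 190.56815859],
       [  0.        ,   0.        ,   1.        ]]), 'k1': 0.016911335234009697, 'R': array([[ 0.57534138,  0.81758662,  0.02311738],
       [ 0.49464933, -0.32530076, -0.80591653],
       [-0.65138647,  0.47511213, -0.59157766]]), 't': array([-0.34467886, -0.20485284,  1.68126612])}
top {'
[... 245 characters left out ...]
     [-0.99421008, -0.02114967, -0.10535183],
       [ 0.1054129 , -0.00179044, -0.99442693]]), 't': array([-0.02216315,  0.57396336,  1.51256824])}
wrist {'mtx': array([[272.80570036,   0.        , 257.87193082],
       [  0.        , 272.80570036, 188.77383877],
       [  0.        ,   0.        ,   1.        ]]), 'k1': -0.029425617217969317, 'hand_eye': array([[-5.16628457e-04, -9.58844010e-01, -2.83932910e-01,
         7.31278772e-02],
       [ 9.99999583e-01, -2.81623852e-04, -8.68497062e-04,
        -8.14392198e-04],
       [ 7.52790926e-04, -2.83933240e-01,  9.58843756e-01,
        -1.46098673e-01],
       [ 0.00000000e+00,  0.00000000e+00,  0.00000000e+00,
         1.00000000e+00]])}
```

View pics/scene0.png

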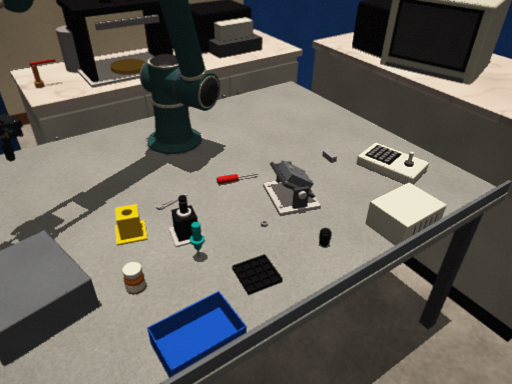

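View pics/top0.png

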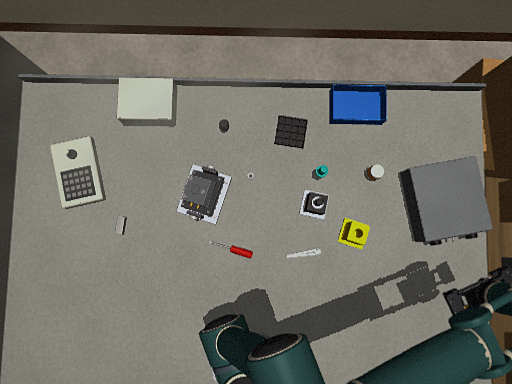

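View pics/wrist0.png

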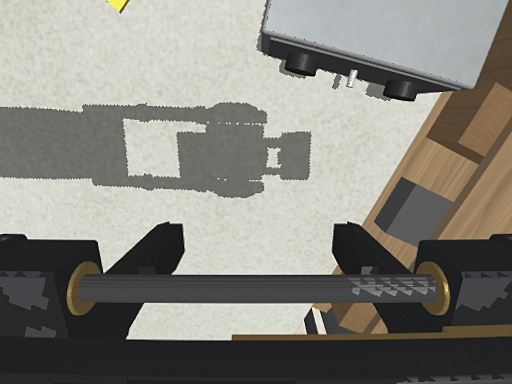

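```bash
cat > h.py <<'E'
import numpy as np, cv2
from workcell import arm, vision
from scipy.spatial.transform import Rotation as Rn
def cam(n, st=None):
    m=vision.camera_model(n)
    if n=="wrist":
        st=st or arm.observe()
        T=np.eye(4); T[:3,:3]=Rn.from_euler('xyz',st['tcp_rot'],degrees=True).as_matrix(); T[:3,3]=st['eef_pos']
        C=T@m['hand_eye']; return m['mtx'],m['k1'],C[:3,:3].T,-C[:3,:3].T@C[:3,3]
    return m['mtx'],m['k1'],m['R'],m['t']
def ray(c,uv):
    K,k,R,t=c; uv=np.asarray(uv,float)
    d=np.array([(uv[0]-K[0,2])/K[0,0],(uv[1]-K[1,2])/K[1,1]]); s=d.copy()
    for _ in range(20): s=d/(1+k*(s@s))
    v=R.T@np.array([s[0],s[1],1]); return -R.T@t, v/np.linalg.norm(v)
def onz(c,uv,z):
    o,v=ray(c,uv); return o+v*(z-o[2])/v[2]
def proj(c,X):
    K,k,R,t=c; p=R@np.asarray(X,float)+t; s=p[:2]/p[2]; s=s*(1+k*(s@s)); return K[:2,:2]@s+K[:2,2]
def tri(rays):
    A=np.zeros((3,3));b=np.zeros(3)
    for o,v in rays:
        P=np.eye(3)-np.outer(v,v);A+=P;b+=P@o
    X=np.linalg.solve(A,b); return X,[np.linalg.norm((np.eye(3)-np.outer(v,v))@(X-o)) for o,v in rays]
def crop(name,im,x0,y0,x1,y1,f,interp=cv2.INTER_CUBIC):
    c=cv2.resize(im[y0:y1,x0:x1,::-1],None,fx=f,fy=f,interpolation=interp); cv2.imwrite(name,c)
E
python3 - <<'E'
from h import *
t=cv2.imread('pics/top0.png')[:,:,::-1]; s=cv2.imread('pics/scene0.png')[:,:,::-1]
a=cv2.resize(t[150:260,280:390],None,fx=5,fy=5,interpolation=3)[:,:400]
b=cv2.resize(s[180:270,110:220],None,fx=5,fy=5,interpolation=3)
c=cv2.resize(t[155:230,165:240],None,fx=5,fy=5,interpolation=3)
d=cv2.resize(s[140:230,250:340],None,fx=5,fy=5,interpolation=3)
def st(a,b):
    h=max(a.shape[0],b.shape[0]); f=lambda x:cv2.copyMakeBorder(x,0,h-x.shape[0],0,0,0)
    return np.hstack([f(a),f(b)])
cv2.imwrite('pics/c1.png',cv2.resize(st(a,b),None,fx=.83,fy=.83)[:,:,::-1]);cv2.imwrite('pics/c2.png',cv2.resize(st(c,d),None,fx=.9,fy=.9)[:,:,::-1])
T=cam('top');S=cam('scene')
print(onz(T,(315,203),.1),onz(S,(184,200),.13),onz(T,(205,193),.09),onz(T,(320,172),.1),onz(T,(353,233),.08))
E
```

```text
[ 0.52571941 -0.20907117  0.1       ] [ 0.53452632 -0.21910281  0.13      ] [0.55112468 0.14183922 0.09      ] [ 0.62538475 -0.2243969   0.1       ] [ 0.4337563  -0.33389324  0.08      ]
```

View pics/c1.png

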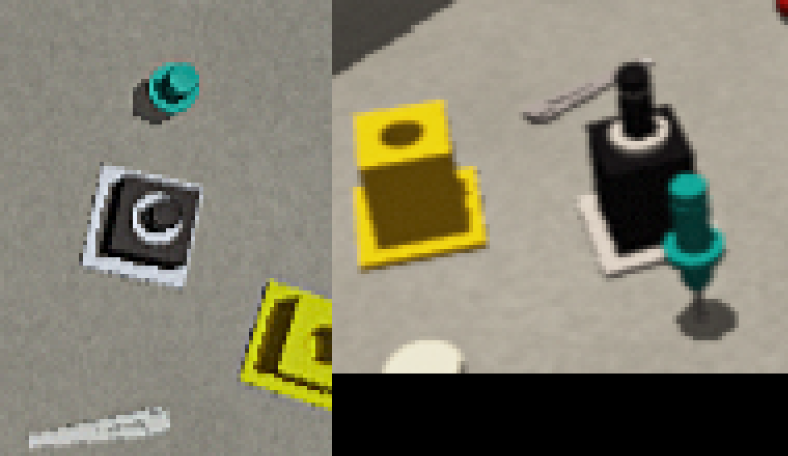

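View pics/c2.png

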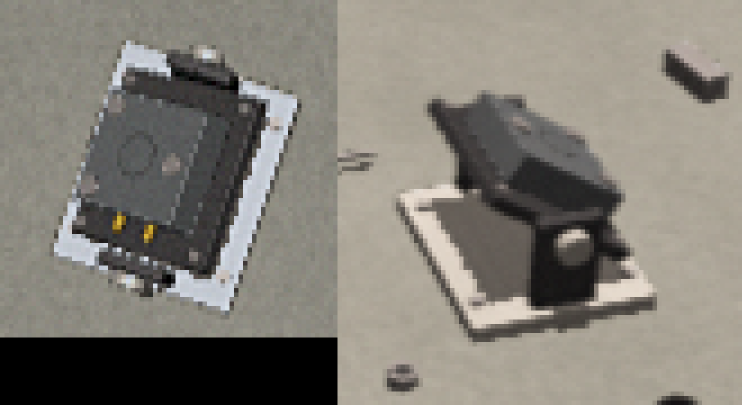

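```bash
python3 - <<'E'
from h import *
T=cam('top');S=cam('scene')
print(onz(T,(317.8,202.3),.088),onz(S,(183.7,212),.088), onz(T,(320,202),.138))
for n,c,ps in (('h',T,[(203,191.2)]),('a/b',T,[(190.6,177.9),(185,196.1)])):
    for p in ps: print(n,onz(c,p,.1))
E
python3 -m handwheel '0.0 0.02 0.03 0 0 0 0.07;0.02 0.06 0.06 0 0 0.07 0.07;0.04 0.10 0.06 0 0 0.17 0.07;0.07 0.14 0.06 0 0 0.27 0.07;0.10 0.18 0.06 0 0 0.37 0.07;0.13 0.22 0.05 0 0 0.47 0.07;0.16 0.26 0.04 0 0 0.57 0.07;0.19 0.30 0.03 0 0 0.62 0.07;0.22 0.34 0.03 0 0 0.62 0.07;0.245 0.375 0.03 0 0 0.62 0.07'
```

```text
[ 0.52908938 -0.21967117  0.088     ] [ 0.5328939  -0.22321463  0.088     ] [ 0.52618748 -0.21927884  0.138     ]
h [0.55579064 0.14736366 0.1       ]
a/b [0.5975525  0.18823823 0.1       ]
a/b [0.53894859 0.20396674 0.1       ]
clock: 1.15
eef_pos: [0.5262, -0.2366, 0.2678]
tcp_rot: [-179.9, -0.0, 60.1]
contact_force: [0.8, -0.2, 0.1]
width: 0.0698
```

```bash
python3 -m handwheel '0.004 0.01 0 0 0 0 0.07;0.004 0.016 0 0 0 0 0.07;0.004 0.016 0 0 0 0 0.07;0.004 0.016 0 0 0 0 0.07;0.004 0.016 0 0 0 0 0.07;0.004 0.016 0 0 0 0 0.07;0.004 0.016 0 0 0 0 0.07;0.004 0.016 0 0 0 0 0.07;0.004 0.016 0 0 0 0 0.07;0.004 0.016 0 0 0 0 0.07'; python3 - <<'E'
from h import *
st=arm.observe(); im=vision.capture('wrist'); cv2.imwrite('pics/w1.png',im[:,:,::-1]); np.save('w1.npy',[*st['eef_pos'],*st['tcp_rot']])
print(st['eef_pos'],st['tcp_rot'],st['joint_pos'])
print(proj(cam('wrist',st),[.530,-.2205,.088]))
E
```

```text
clock: 2.15
eef_pos: [0.5296, -0.223, 0.2687]
tcp_rot: [180.0, 0.0, 60.1]
contact_force: [0.2, 0.6, 0.7]
width: 0.0702
[ 0.52964375 -0.22295877  0.26871717] [1.79998704e+02 7.79174533e-04 6.00887707e+01] [-2.53120241e+01  3.27484061e+00  1.02363213e+02 -9.14424755e-04
  7.43607177e+01  4.59945163e+00]
[257.88891698 168.92212784]
```

View pics/w1.png

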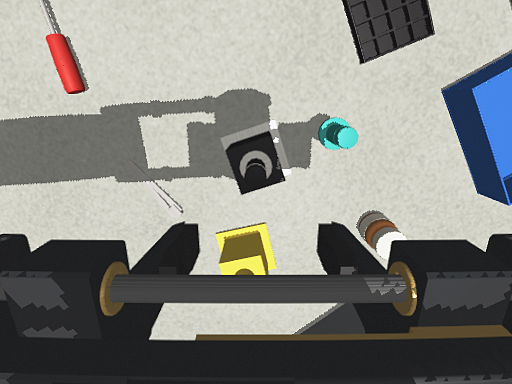

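```bash
python3 - <<'E'
from h import *
im=cv2.imread('pics/w1.png')[:,:,::-1]; crop('pics/w1c.png',im,215,115,305,205,7)
p=np.load('w1.npy'); c=cam('wrist',dict(eef_pos=p[:3],tcp_rot=p[3:]))
for uv in [(255,163)]: print(onz(c,uv,.088))
g=cv2.cvtColor(np.ascontiguousarray(im),cv2.COLOR_RGB2GRAY)[115:205,215:305]
m=((g>70)&(g<190)).astype(np.uint8); n,l,s,ce=cv2.connectedComponentsWithStats(m)
for i in range(1,n):
    if s[i,4]>25: print(s[i],ce[i]+[215,115])
E
```

```text
[ 0.53062595 -0.21237666  0.088     ]
[   0    0   90   80 3226] [257.73279603 140.33601984]
[ 24  35  34  29 446] [255.6838565  161.78923767]
```

View pics/w1c.png

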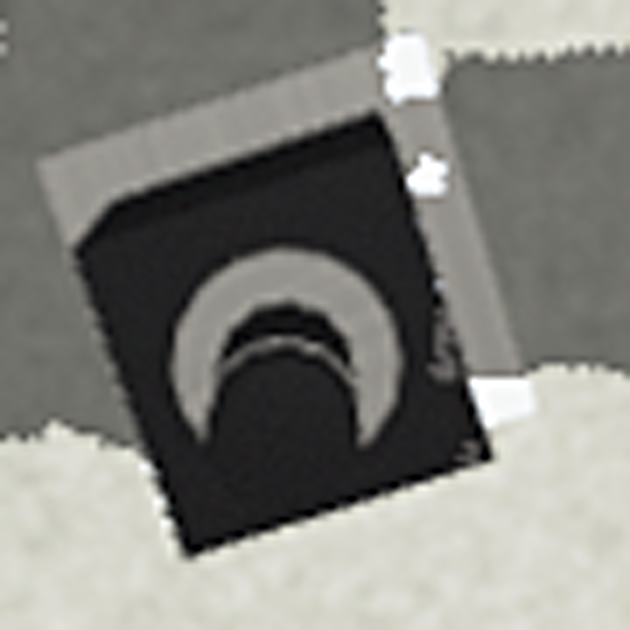

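```bash
python3 - <<'E'
from h import *
p=np.load('w1.npy'); c=cam('wrist',dict(eef_pos=p[:3],tcp_rot=p[3:]))
print(onz(c,(256,166.3),.088),onz(c,(255.6,174.5),.138))
E
```

```text
[ 0.52963347 -0.21651979  0.088     ] [ 0.53043048 -0.21500396  0.138     ]
```

```bash
python3 -m handwheel '0 0.005 -0.02 0 0 0 0.06;0 0.005 -0.05 0 0 0 0.06;0 0.005 -0.08 0 0 0 0.06;0 0.005 -0.11 0 0 0 0.06;0 0.005 -0.135 0 0 0 0.06;0 0.005 -0.155 0 0 0 0.06;0 0.005 -0.165 0 0 0 0.06;0 0.005 -0.170 0 0 0 0.06;0 0.005 -0.171 0 0 0 0.06;0 0.005 -0.171 0 0 0 0.06'; python3 - <<'E'
from h import *
st=arm.observe(); im=vision.capture('wrist'); cv2.imwrite('pics/w2.png',im[:,:,::-1])
E
```

```text
clock: 3.2
eef_pos: [0.5304, -0.2182, 0.0987]
tcp_rot: [179.9, -0.0, 60.1]
contact_force: [1.2, 0.3, -0.4]
width: 0.0599
```

View pics/w2.png

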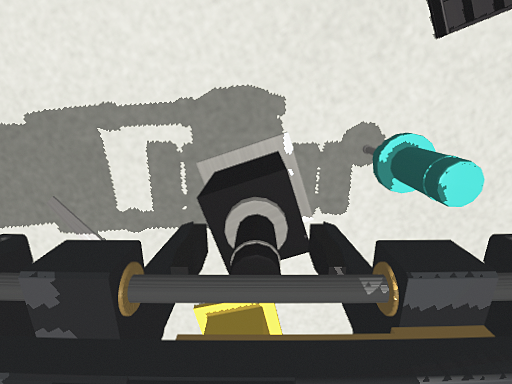

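```bash
python3 -m handwheel '0 0 -0.0005 0 0 0 0.04;0 0 -0.0005 0 0 0 0.03;0 0 -0.0005 0 0 0 0.02;0 0 -0.0005 0 0 0 0.015;0 0 -0.0005 0 0 0 0.01;0 0 -0.0005 0 0 0 0.01;0 0 -0.0005 0 0 0 0.01;0 0 -0.0005 0 0 0 0.01;0 0 -0.0005 0 0 0 0.01;0 0 -0.0005 0 0 0 0.01'
```

```text
clock: 4.25
eef_pos: [0.5297, -0.2179, 0.0973]
tcp_rot: [180.0, 0.0, 60.1]
contact_force: [-1.4, 0.4, 1.0]
width: 0.023
```

```bash
python3 -m handwheel '0 0 0.005 0 0 0 0.01;0 0 0.015 0 0 0 0.01;0 0 0.03 0 0 0 0.01;0 0 0.05 0 0 0 0.01;0 0 0.075 0 0 0 0.01;0 0 0.10 0 0 0 0.01;0 0 0.125 0 0 0 0.01;0 0 0.15 0 0 0 0.01;0 0.01 0.17 0 0 0 0.01;0 0.03 0.18 0 0 0 0.01'; python3 - <<'E'
from h import *
st=arm.observe(); im=vision.capture('wrist'); cv2.imwrite('pics/w3.png',im[:,:,::-1])
im=vision.capture('scene'); crop('pics/s3.png',im,110,120,230,270,4)
E
```

```text
clock: 5.25
eef_pos: [0.5308, -0.189, 0.2814]
tcp_rot: [179.7, -0.0, 60.0]
contact_force: [0.4, 0.9, -2.2]
width: 0.0233
```

View pics/w3.png

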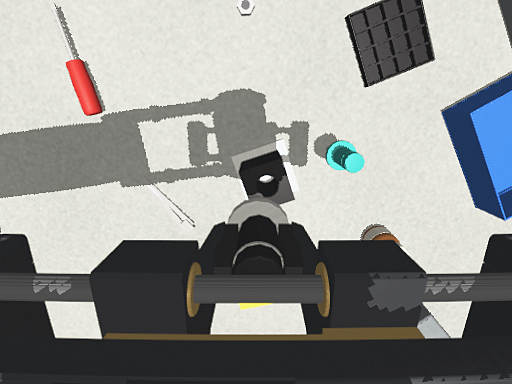

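View pics/s3.png

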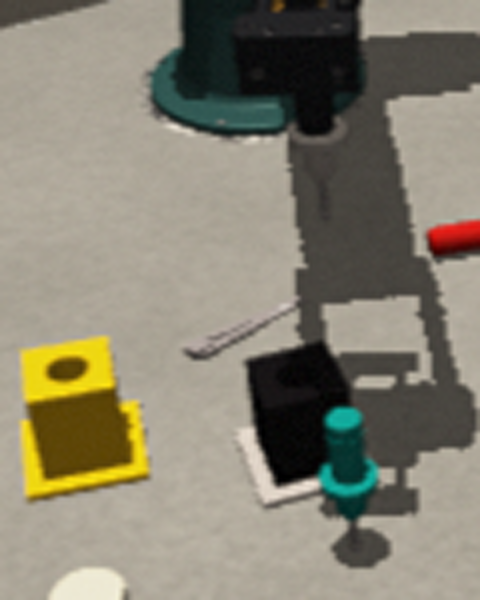

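```bash
python3 -m handwheel '0 0.015 0.005 0 0 0 0.01;-0.002 0.045 0.01 0 0 0 0.01;-0.004 0.08 0.02 0 0 0 0.01;-0.006 0.115 0.02 0 0 0 0.01;-0.008 0.15 0.02 0 0 0 0.01;-0.01 0.185 0.02 0 0 0 0.01;-0.01 0.22 0.02 0 0 0 0.01;-0.01 0.25 0.02 0 0 0 0.01;-0.01 0.27 0.02 0 0 0 0.01;-0.01 0.275 0.02 0 0 0 0.01'; cat > snap.py <<'E'
import sys
from h import *
n=sys.argv[1]; st=arm.observe(); im=vision.capture('wrist'); cv2.imwrite(f'pics/{n}.png',im[:,:,::-1]); np.save(n+'.npy',[*st['eef_pos'],*st['tcp_rot']])
print(st['eef_pos'],st['tcp_rot'],np.round(st['joint_pos'],1),st['contact_force'],st['clock'])
E
python3 snap.py w4
```

```text
clock: 6.35
eef_pos: [0.5189, 0.0891, 0.2967]
tcp_rot: [-179.9, 0.0, 60.2]
contact_force: [-0.2, 0.8, -0.6]
width: 0.0233
[0.51889316 0.08912845 0.29666344] [-1.79919479e+02  2.38083650e-02  6.02409532e+01] [  7.   -2.9 105.6   0.   77.3  36.8] [-0.20413073  0.79748673 -0.61361472] 6.35
```

View pics/w4.png

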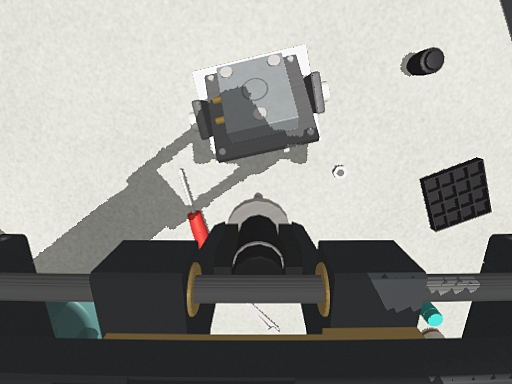

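```bash
python3 - <<'E'
from h import *
im=cv2.imread('pics/w4.png')[:,:,::-1]; crop('pics/w4c.png',im,185,40,335,165,5)
p=np.load('w4.npy'); c=cam('wrist',dict(eef_pos=p[:3],tcp_rot=p[3:])); T=cam('top');S=cam('scene')
for a,b in (((260,113),(203,191.2)),((226,71),(185,196.1)),((275,60),(190.6,177.9))):
    X=tri([ray(c,a),ray(T,b)]); print(X, proj(S,X[0]))
E
```

```text
(array([0.55451491, 0.14714502, 0.10680776]), [np.float64(0.0007856392573808275), np.float64(0.0007856392573807344)]) [291.71968617 170.30126651]
(array([0.54169232, 0.21043883, 0.07277353]), [np.float64(0.0025422205244835685), np.float64(0.002542220524483516)]) [303.54765071 171.30580861]
(array([0.60960698, 0.20051231, 0.00807376]), [np.float64(0.0003844392345274817), np.float64(0.0003844392345274307)]) [312.81435886 198.13658266]
```

View pics/w4c.png

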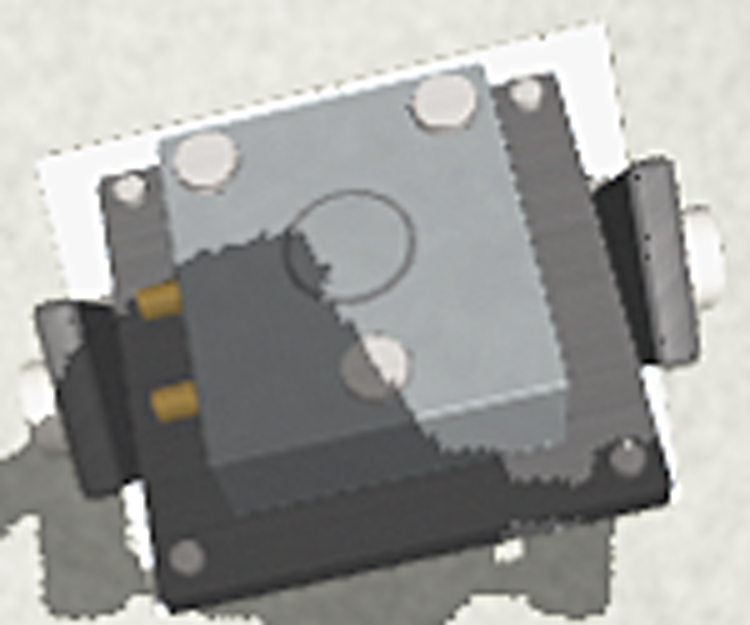

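```bash
python3 -m handwheel '0.003 0.01 0 -0.04 0.012 0 0.01;0.01 0.025 0 -0.11 0.03 0 0.01;0.016 0.04 0 -0.19 0.055 0 0.01;0.022 0.06 -0.005 -0.27 0.08 0 0.01;0.03 0.08 -0.015 -0.35 0.102 0 0.01;0.036 0.1 -0.025 -0.43 0.125 0 0.01;0.042 0.115 -0.035 -0.5 0.146 0 0.01;0.047 0.126 -0.045 -0.55 0.16 0 0.01;0.047 0.126 -0.05 -0.566 0.165 0 0.01;0.047 0.126 -0.05 -0.566 0.165 0 0.01'; python3 snap.py w5; python3 - <<'E'
from h import *
E
```

```text
clock: 7.4
eef_pos: [0.5663, 0.2123, 0.2451]
tcp_rot: [171.2, 32.9, 57.5]
contact_force: [-0.6, -0.6, -1.9]
width: 0.023
[0.56625108 0.21231722 0.24511356] [171.16317134  32.89851861  57.52017612] [ 30.5  23.3  86.6 -22.5  95.8  63.3] [-0.6174999  -0.56238174 -1.87162648] 7.4
```

View pics/w5.png

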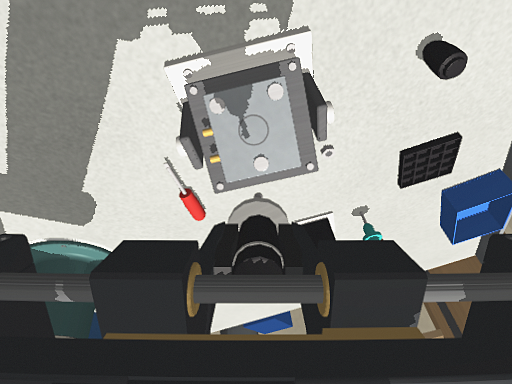

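```bash
python3 - <<'E'
from h import *
im=cv2.imread('pics/w5.png')[:,:,::-1]; crop('pics/w5c.png',im,185,60,335,195,5)
def cen(im,p,r=9):
    x,y=p; g=cv2.cvtColor(np.ascontiguousarray(im),cv2.COLOR_RGB2GRAY)
    print(g[y-r:y+r+1:3,x-r:x+r+1:3].tolist())
for p in [(261,162),(275,91),(217,105)]: cen(im,p)
E
```

```text
[[184, 186, 193, 174, 191, 187, 184], [183, 155, 78, 94, 107, 188, 185], [190, 149, 230, 228, 234, 156, 187], [192, 229, 223, 228, 228, 232, 190], [186, 228, 223, 226, 225, 235, 188], [182, 205, 229, 231, 233, 207, 188], [181, 183, 187, 193, 194, 185, 189]]
[[183, 182, 120, 90, 163, 181, 187], [186, 84, 236, 231, 234, 112, 183], [190, 228, 225, 224, 224, 229, 178], [151, 232, 226, 224, 222, 223, 180], [184, 223, 222, 222, 224, 228, 178], [182, 162, 226, 227, 229, 208, 181], [182, 182, 166, 198, 169, 181, 183]]
[[180, 182, 93, 100, 105, 106, 106], [178, 121, 210, 138, 137, 104, 104], [178, 231, 228, 118, 131, 132, 104], [177, 224, 224, 224, 155, 134, 100], [179, 223, 219, 221, 232, 189, 171], [181, 196, 226, 225, 224, 179, 181], [170, 179, 174, 158, 175, 182, 180]]
```

View pics/w5c.png

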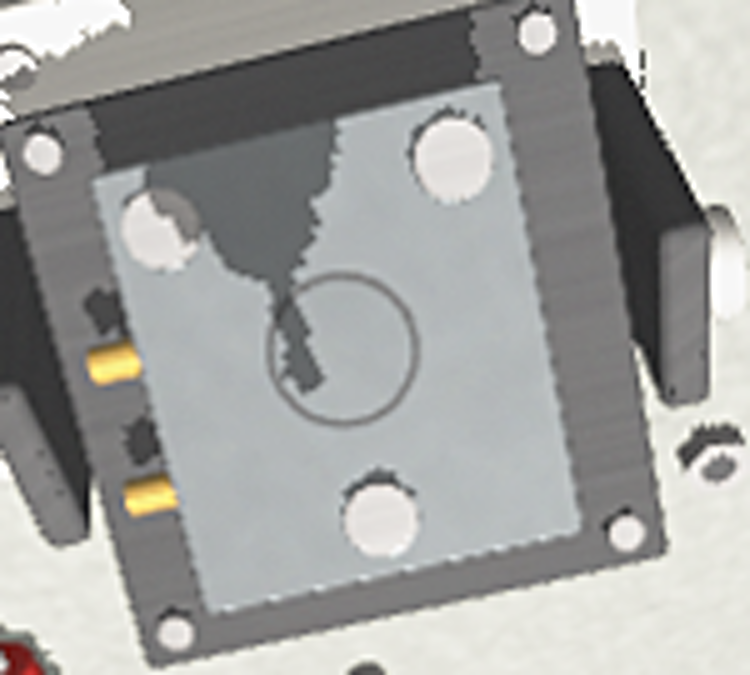

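```bash
cat > fit.py <<'E'
from h import *
from scipy.optimize import least_squares
obs={'w4':dict(h=(259.6,112.8),a=(225.8,71.6),b=(273.4,59.6)),'w5':dict(h=(260.8,163.4),a=(216.8,105.6),b=(275.2,91.2))}
cams={}
for n in obs:
    p=np.load(n+'.npy'); cams[n]=cam('wrist',dict(eef_pos=p[:3],tcp_rot=p[3:]))
loc=dict(h=np.array([0,0,0]),a=np.array([-.068,-.03,0]),b=np.array([-.068,.03,0]))
P={}
for k in loc:
    X,e=tri([ray(cams[n],obs[n][k]) for n in obs]); P[k]=X; print(k,X.round(4),np.round(e,4))
print([np.linalg.norm(P[i]-P[j]).round(4) for i,j in ('ha','hb','ab')])
def pts(q):
    R=Rn.from_rotvec(q[3:]).as_matrix(); return {k:R@loc[k]+q[:3] for k in loc}
def res(q,ns=list(obs)):
    X=pts(q); return np.concatenate([proj(cams[n],X[k])-obs[n][k] for n in ns for k in loc])
x=-(P['a']+P['b'])/2+P['h']; x/=np.linalg.norm(x); y=P['b']-P['a']; 
# y level
z=np.cross(x,y); z/=np.linalg.norm(z); y=np.cross(z,x)
print('n tri',z,y)
q0=np.r_[P['h'],Rn.from_matrix(np.c_[x,y,z]).as_rotvec()]
for ns in (['w4','w5'],['w5'],['w4']):
    s=least_squares(res,q0,args=(ns,)); R=Rn.from_rotvec(s.x[3:]).as_matrix(); n=R[:,2]
    print(ns,'rms',np.sqrt(np.mean(s.fun**2)).round(2),{k:v.round(4) for k,v in pts(s.x).items()},'n',n.round(4),'slope',np.arccos(n[2]).round(3),'ylevel',R[:,1].round(3))
E
python3 fit.py
```

```text
h [0.5535 0.1482 0.1198] [0. 0.]
a [0.5415 0.2109 0.0825] [0.0002 0.0002]
b [0.5989 0.1937 0.0826] [0. 0.]
[np.float64(0.074), np.float64(0.0743), np.float64(0.06)]
n tri [0.15644721 0.52615646 0.83587299] [ 0.95654212 -0.29155952  0.00449539]
['w4', 'w5'] rms 0.09 {'h': array([0.5536, 0.1481, 0.1199]), 'a': array([0.5414, 0.211 , 0.0822]), 'b': array([0.5989, 0.1937, 0.0826])} n [0.1522 0.5298 0.8344] slope 0.584 ylevel [ 0.958 -0.287  0.008]
['w5'] rms 0.04 {'h': array([0.5534, 0.1476, 0.1192]), 'a': array([0.5412, 0.2108, 0.082 ]), 'b': array([0.5991, 0.1956, 0.0856])} n [0.0828 0.5167 0.8521] slope 0.551 ylevel [ 0.965 -0.254  0.06 ]
['w4'] rms 0.0 {'h': array([0.5535, 0.1481, 0.1191]), 'a': array([0.5416, 0.2111, 0.0814]), 'b': array([0.599 , 0.1938, 0.0821])} n [0.1492 0.5293 0.8352] slope 0.582 ylevel [ 0.958 -0.288  0.012]
```

```bash
python3 - <<'E'
from h import *
im=cv2.imread('pics/w5.png')[:,:,::-1]; 
c=cv2.resize(np.ascontiguousarray(im[180:280,210:310,::-1]),None,fx=6,fy=6,interpolation=cv2.INTER_NEAREST)
p=np.load('w5.npy'); W=cam('wrist',dict(eef_pos=p[:3],tcp_rot=p[3:]))
R=Rn.from_euler('xyz',p[3:],degrees=True).as_matrix(); print('tool n',-R[:,2])
# predicted collar top outline for lateral offsets 0 (green), +2mm tool x (red)
for dx,col in ((0,(0,255,0)),(.003,(0,0,255))):
    for z in (.0093,.0173):
        pts=[]
        for t in np.linspace(0,2*np.pi,90):
            X=p[:3]+R@np.array([dx+.02*np.cos(t),.02*np.sin(t),z]); pts.append((proj(W,X)-[210,180]+.5)*6)
        cv2.polylines(c,[np.round(pts).astype(np.int32)],True,col,1)
cv2.imwrite('pics/w5p.png',c)
E
```

```text
tool n [0.15862049 0.53524917 0.82966732]
```

View pics/w5p.png

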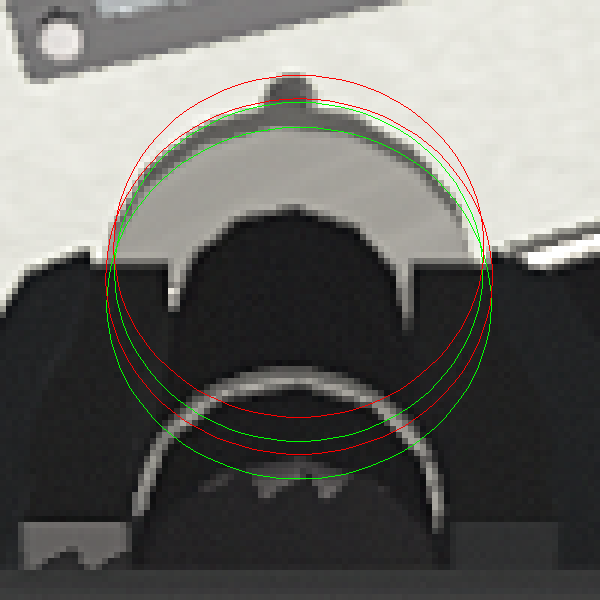

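```bash
python3 - <<'E'
from h import *
p=np.load('w5.npy'); W=cam('wrist',dict(eef_pos=p[:3],tcp_rot=p[3:]))
R=Rn.from_euler('xyz',p[3:],degrees=True).as_matrix()
for dx in (0,.002):
  for z in (.0773,):
    a=proj(W,p[:3]+R@[dx,0,z]); b=proj(W,p[:3]+R@[dx+.004,0,z]); print((a-[210,180]+.5)*6,(b-[210,180]+.5)*6)
n=np.array([.156,.529,.834]); n/=np.linalg.norm(n)
tip=p[:3]+R@[0,0,.0813]; print('tip',tip,'tcp',p[:3])
for k,X in dict(h=[.5535,.1481,.1199],a=[.5414,.2110,.0823],b=[.5989,.1937,.0826]).items():
    X=np.array(X)
    for d in (.02,0,-.005): print(k,d,'TCP tgt',(X+n*(d+.0813)).round(4),'shift from tcp',(X+n*(d+.0813)-p[:3]).round(4))
E
```

```text
[296.54958788 104.58207434] [296.57146976  78.00920973]
[296.56051454  91.32795793] [296.58245344  64.62551269]
tip [0.55335523 0.16880146 0.17766161] tcp [0.56625108 0.21231722 0.24511356]
h 0.02 TCP tgt [0.5693 0.2017 0.2044] shift from tcp [ 0.0031 -0.0106 -0.0407]
h 0 TCP tgt [0.5662 0.1911 0.1877] shift from tcp [-0.0001 -0.0212 -0.0574]
h -0.005 TCP tgt [0.5654 0.1885 0.1835] shift from tcp [-0.0008 -0.0238 -0.0616]
a 0.02 TCP tgt [0.5572 0.2646 0.1668] shift from tcp [-0.009   0.0523 -0.0783]
a 0 TCP tgt [0.5541 0.254  0.1501] shift from tcp [-0.0122  0.0417 -0.095 ]
a -0.005 TCP tgt [0.5533 0.2514 0.1459] shift from tcp [-0.0129  0.0391 -0.0992]
b 0.02 TCP tgt [0.6147 0.2473 0.1671] shift from tcp [ 0.0485  0.035  -0.078 ]
b 0 TCP tgt [0.6116 0.2367 0.1504] shift from tcp [ 0.0453  0.0244 -0.0947]
b -0.005 TCP tgt [0.6108 0.2341 0.1462] shift from tcp [ 0.0446  0.0218 -0.0989]
```

```bash
cat > f.py <<'E'
import sys
from h import *
n=np.array([.156,.529,.834]); n/=np.linalg.norm(n)
P=dict(h=[.5535,.1481,.1199],a=[.5414,.2110,.0823],b=[.5989,.1937,.0826])
k=sys.argv[1]; N=int(sys.argv[2]) if len(sys.argv)>2 else 5
F=[];Q=[];Rz=[]
for i in range(N):
    s=arm.observe(); F.append(s['contact_force']);Q.append(s['eef_pos']);Rz.append(Rn.from_euler('xyz',s['tcp_rot'],degrees=True).as_matrix()); im=vision.capture('wrist')
F=np.array(F);q=np.mean(Q,0);R=Rz[-1]; tip=q+R@[0,0,.0813]; e=tip-np.array(P[k])
print('F',F.mean(0).round(2),'Fn',(F@n).mean().round(2),'sd',(F@n).std().round(2),'tcp',q.round(4),'sd',np.std(Q,0).round(4))
print('tip height over pad d=%.4f'%(e@n),'lateral',(e-n*(e@n)).round(4),'axis err deg',np.degrees(np.arccos(min(1,-R[:,2]@n))).round(2),'clock',s['clock'])
E
python3 -m handwheel '0 -0.003 -0.008 0 0 0 0.01;0 -0.006 -0.016 0 0 0 0.01;0.001 -0.009 -0.025 0 0 0 0.01;0.001 -0.011 -0.033 0 0 0 0.01;0.002 -0.013 -0.04 0 0 0 0.01;0.002 -0.0148 -0.044 0 0 0 0.01;0.002 -0.0148 -0.047 0 0 0 0.01;0.002 -0.0148 -0.047 0 0 0 0.01;0.002 -0.0148 -0.047 0 0 0 0.01;0.002 -0.0148 -0.047 0 0 0 0.01'; python3 f.py h 6
```

```text
clock: 8.45
eef_pos: [0.5689, 0.1986, 0.2006]
tcp_rot: [171.0, 32.7, 57.5]
contact_force: [0.7, 0.2, -1.4]
width: 0.0231
F [ 0.01  0.03 -1.47] Fn -1.21 sd 0.13 tcp [0.5688 0.1985 0.2005] sd [0.0001 0.0001 0.0001]
tip height over pad d=0.0150 lateral [ 0.0003 -0.0009  0.0005] axis err deg 0.31 clock 8.7
```

```bash
python3 -m handwheel '-0.0006 -0.0021 -0.0033 0 0 0 0.01;-0.0012 -0.0042 -0.0067 0 0 0 0.01;-0.0017 -0.0058 -0.0092 0 0 0 0.01;-0.002 -0.0069 -0.0108 0 0 0 0.01;-0.0023 -0.0079 -0.0125 0 0 0 0.01;-0.0027 -0.009 -0.0142 0 0 0 0.01;-0.003 -0.0101 -0.0158 0 0 0 0.01;-0.003 -0.0101 -0.0158 0 0 0 0.01;-0.003 -0.0101 -0.0158 0 0 0 0.01;-0.003 -0.0101 -0.0158 0 0 0 0.01'; python3 f.py h 5
```

```text
clock: 9.75
eef_pos: [0.5658, 0.1885, 0.1848]
tcp_rot: [171.0, 32.7, 57.4]
contact_force: [-0.5, 2.2, 2.6]
width: 0.0234
F [0.27 2.   2.59] Fn 3.26 sd 0.24 tcp [0.5658 0.1884 0.1847] sd [0.     0.0001 0.0001]
tip height over pad d=-0.0040 lateral [ 0.0003 -0.001   0.0006] axis err deg 0.31 clock 9.95
```

```bash
python3 -m handwheel '-0.0001 -0.0005 -0.0008 0 0 0 0.01;-0.0001 -0.0005 -0.0008 0 0 0 0.01;-0.0001 -0.0005 -0.0008 0 0 0 0.01;-0.0001 -0.0005 -0.0008 0 0 0 0.01;-0.0001 -0.0005 -0.0008 0 0 0 0.01;-0.0001 -0.0005 -0.0008 0 0 0 0.01;-0.0001 -0.0005 -0.0008 0 0 0 0.01;-0.0001 -0.0005 -0.0008 0 0 0 0.01;-0.0001 -0.0005 -0.0008 0 0 0 0.01;-0.0001 -0.0005 -0.0008 0 0 0 0.01'; python3 f.py h 4
```

```text
clock: 11.0
eef_pos: [0.5656, 0.1877, 0.1836]
tcp_rot: [171.0, 32.7, 57.5]
contact_force: [0.7, 3.4, 3.2]
width: 0.023
F [0.59 2.57 2.94] Fn 3.9 sd 0.44 tcp [0.5656 0.1877 0.1836] sd [0. 0. 0.]
tip height over pad d=-0.0053 lateral [ 0.0003 -0.001   0.0006] axis err deg 0.32 clock 11.15
```

```bash
python3 -m handwheel '0.0008 0.0026 0.0042 0 0 0 0.01;0.002 0.0065 0.0105 0 0 0 0.01;0.0031 0.0106 0.0167 0 0 0 0.01;0.001 0.022 0.01 0 0 0 0.01;-0.001 0.034 0.002 0 0 0 0.01;-0.004 0.047 -0.005 0 0 0 0.01;-0.007 0.062 -0.014 0 0 0 0.01;-0.009 0.072 -0.02 0 0 0 0.01;-0.0093 0.0745 -0.0215 0 0 0 0.01;-0.0093 0.0745 -0.0215 0 0 0 0.01'; python3 f.py a 4; python3 snap.py w6
```

```text
clock: 12.2
eef_pos: [0.5559, 0.2627, 0.1614]
tcp_rot: [171.0, 32.8, 57.5]
contact_force: [-0.6, 0.4, -2.2]
width: 0.0232
F [ 0.31  0.16 -1.46] Fn -1.09 sd 0.46 tcp [0.5563 0.2622 0.162 ] sd [0.0003 0.0003 0.0004]
tip height over pad d=0.0147 lateral [-0.      0.0001 -0.0001] axis err deg 0.32 clock 12.35
[0.55660613 0.26184763 0.16266907] [170.98678093  32.66818466  57.39971166] [ 34.1  28.9  87.7 -20.8  90.6  68.9] [-0.1894555   0.72935927 -1.52726589] 12.4
```

View pics/w6.png

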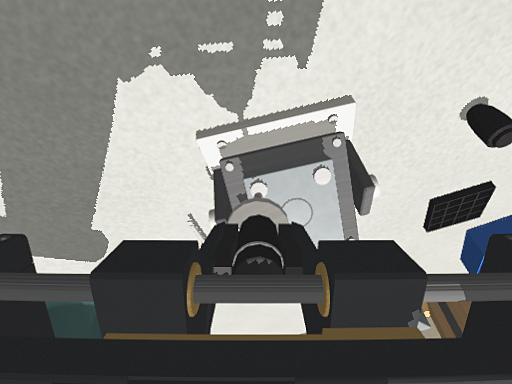

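```bash
python3 -m handwheel '-0.0006 -0.0021 -0.0033 0 0 0 0.01;-0.0012 -0.0042 -0.0067 0 0 0 0.01;-0.0017 -0.0058 -0.0092 0 0 0 0.01;-0.002 -0.0069 -0.0108 0 0 0 0.01;-0.0023 -0.0079 -0.0125 0 0 0 0.01;-0.0027 -0.009 -0.0142 0 0 0 0.01;-0.003 -0.0103 -0.0163 0 0 0 0.01;-0.003 -0.0103 -0.0163 0 0 0 0.01;-0.003 -0.0103 -0.0163 0 0 0 0.01;-0.003 -0.0103 -0.0163 0 0 0 0.01'; python3 f.py a 5
```

```text
clock: 13.45
eef_pos: [0.5535, 0.2522, 0.1463]
tcp_rot: [171.0, 32.7, 57.5]
contact_force: [0.4, 2.2, 3.3]
width: 0.0229
F [0.05 2.33 3.05] Fn 3.78 sd 0.47 tcp [0.5534 0.2521 0.1461] sd [0.     0.0001 0.0001]
tip height over pad d=-0.0044 lateral [ 0.0001  0.0001 -0.0001] axis err deg 0.31 clock 13.65
```

```bash
python3 -m handwheel '0 -0.0001 -0.0002 0 0 0 0.01;0 -0.0001 -0.0002 0 0 0 0.01;0 -0.0001 -0.0002 0 0 0 0.01;0 -0.0001 -0.0002 0 0 0 0.01;0 -0.0001 -0.0002 0 0 0 0.01;0 -0.0001 -0.0002 0 0 0 0.01;0 -0.0001 -0.0002 0 0 0 0.01;0 -0.0001 -0.0002 0 0 0 0.01;0 -0.0001 -0.0002 0 0 0 0.01;0 -0.0001 -0.0002 0 0 0 0.01'; python3 f.py a 5
```

```text
clock: 14.7
eef_pos: [0.5533, 0.2518, 0.1456]
tcp_rot: [171.0, 32.7, 57.5]
contact_force: [0.7, 2.2, 3.5]
width: 0.0238
F [0.4  2.46 3.34] Fn 4.15 sd 0.27 tcp [0.5533 0.2518 0.1456] sd [0. 0. 0.]
tip height over pad d=-0.0050 lateral [ 0.      0.0001 -0.0001] axis err deg 0.32 clock 14.9
```

```bash
python3 -m handwheel '0.0008 0.0026 0.0042 0 0 0 0.01;0.002 0.0065 0.0105 0 0 0 0.01;0.0031 0.0106 0.0167 0 0 0 0.01;0.013 0.008 0.0168 0 0 0 0.01;0.025 0.004 0.017 0 0 0 0.01;0.038 0 0.017 0 0 0 0.01;0.05 -0.0035 0.017 0 0 0 0.01;0.058 -0.006 0.017 0 0 0 0.01;0.0606 -0.0067 0.017 0 0 0 0.01;0.0606 -0.0067 0.017 0 0 0 0.01'; python3 f.py b 6
```

```text
clock: 15.95
eef_pos: [0.6142, 0.2447, 0.1623]
tcp_rot: [171.0, 32.7, 57.4]
contact_force: [-0.5, 0.4, -0.9]
width: 0.0232
F [-0.15  0.11 -1.33] Fn -1.07 sd 0.43 tcp [0.6136 0.2451 0.1625] sd [0.0003 0.0002 0.0001]
tip height over pad d=0.0148 lateral [-0.0002  0.0002 -0.0001] axis err deg 0.32 clock 16.2
```

```bash
python3 -m handwheel '-0.0006 -0.0021 -0.0033 0 0 0 0.01;-0.0012 -0.0042 -0.0067 0 0 0 0.01;-0.0017 -0.0058 -0.0092 0 0 0 0.01;-0.002 -0.0069 -0.0108 0 0 0 0.01;-0.0023 -0.0079 -0.0125 0 0 0 0.01;-0.0027 -0.009 -0.0142 0 0 0 0.01;-0.003 -0.0103 -0.0163 0 0 0 0.01;-0.003 -0.0103 -0.0163 0 0 0 0.01;-0.003 -0.0103 -0.0163 0 0 0 0.01;-0.003 -0.0103 -0.0163 0 0 0 0.01'; python3 f.py b 5
```

```text
clock: 17.25
eef_pos: [0.611, 0.2351, 0.1468]
tcp_rot: [171.0, 32.7, 57.4]
contact_force: [-0.7, 1.5, 2.7]
width: 0.0233
F [-0.08  2.27  1.93] Fn 2.8 sd 0.25 tcp [0.611  0.235  0.1467] sd [0.     0.0001 0.0001]
tip height over pad d=-0.0041 lateral [ 0.0001  0.0001 -0.0001] axis err deg 0.31 clock 17.45
```

```bash
python3 -m handwheel '-0.0001 -0.0004 -0.0006 0 0 0 0.01;-0.0002 -0.0007 -0.0011 0 0 0 0.01;-0.0002 -0.0007 -0.0011 0 0 0 0.01;-0.0002 -0.0007 -0.0011 0 0 0 0.01;-0.0002 -0.0007 -0.0011 0 0 0 0.01;-0.0002 -0.0007 -0.0011 0 0 0 0.01;-0.0002 -0.0007 -0.0011 0 0 0 0.01;-0.0002 -0.0007 -0.0011 0 0 0 0.01;-0.0002 -0.0007 -0.0011 0 0 0 0.01;-0.0002 -0.0007 -0.0011 0 0 0 0.01'; python3 f.py b 7
```

```text
clock: 18.5
eef_pos: [0.6107, 0.2341, 0.1452]
tcp_rot: [171.0, 32.7, 57.5]
contact_force: [0.0, 1.7, 2.6]
width: 0.0231
F [0.4  2.49 2.72] Fn 3.64 sd 0.33 tcp [0.6107 0.2341 0.1452] sd [0. 0. 0.]
tip height over pad d=-0.0059 lateral [ 0.      0.0001 -0.0001] axis err deg 0.32 clock 18.8
```

```bash
python3 -m handwheel '0.0016 0.0053 0.0083 0 0 0 0.01;0.004 0.013 0.021 0 0 0 0.01;0.0062 0.0212 0.0334 0 0 0 0.01;0.005 0.02 0.06 0 0 0 0.01;0 0.01 0.09 0.08 -0.023 0 0.01;-0.01 -0.01 0.12 0.2 -0.058 0 0.01;-0.02 -0.04 0.14 0.32 -0.093 0 0.01;-0.03 -0.07 0.152 0.44 -0.128 0 0.01;-0.04 -0.1 0.152 0.54 -0.157 0 0.01;-0.045 -0.13 0.152 0.566 -0.165 0 0.01'; python3 snap.py w7; python3 - <<'E'
from h import *
W=cam('wrist',dict(eef_pos=np.array([.5308,-.189,.2814]),tcp_rot=np.array([179.7,0,60.])))
im=cv2.imread('pics/w3.png')[:,:,::-1]; crop('pics/w3c.png',im,220,125,310,215,7)
for uv in [(266,185)]: print(onz(W,uv,.08))
E
```

```text
clock: 19.85
eef_pos: [0.5649, 0.1021, 0.3005]
tcp_rot: [179.8, -0.3, 60.0]
contact_force: [0.5, 0.0, -1.5]
width: 0.0231
[0.56489993 0.102067   0.30047239] [179.82910089  -0.25432237  60.04106485] [7.700e+00 2.100e+00 1.002e+02 1.000e-01 7.730e+01 3.760e+01] [ 0.49102872  0.04326621 -1.54572533] 19.85
[ 0.52821936 -0.21515773  0.08      ]
```

View pics/w3c.png

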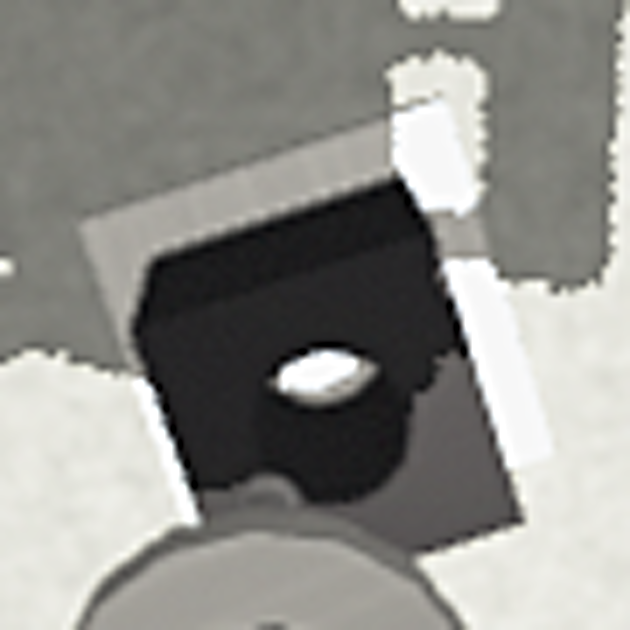

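View pics/w7.png

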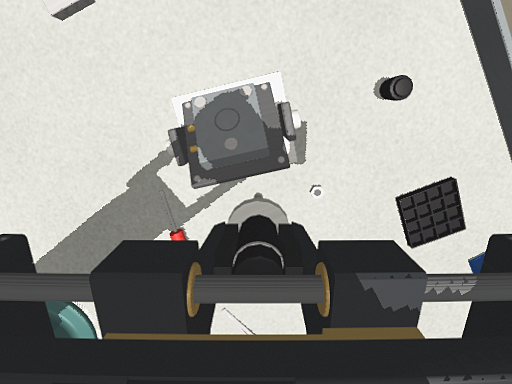

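```bash
python3 -m handwheel '-0.002 -0.015 0 0 0 0 0.01;-0.005 -0.045 0 0 0 0 0.01;-0.009 -0.085 0 0 0 0 0.01;-0.013 -0.125 0 0 0 0 0.01;-0.018 -0.165 -0.005 0 0 0 0.01;-0.023 -0.205 -0.01 0 0 0 0.01;-0.029 -0.24 -0.015 0 0 0 0.01;-0.033 -0.27 -0.015 0 0 0 0.01;-0.036 -0.285 -0.015 0 0 0 0.01;-0.036 -0.29 -0.015 0 0 0 0.01'; python3 snap.py w8;python3 snap.py w9; python3 - <<'E'
from h import *
im=cv2.imread('pics/w9.png')[:,:,::-1]
c=cv2.resize(np.ascontiguousarray(im[110:220,210:320]),None,fx=6,fy=6,interpolation=3); c=np.clip(c.astype(float)*2.2,0,255).astype(np.uint8)
cv2.imwrite('pics/w9c.png',c[:,:,::-1][:600])
E
```

```text
clock: 20.9
eef_pos: [0.5298, -0.1867, 0.2822]
tcp_rot: [-180.0, 0.0, 60.0]
contact_force: [-0.2, 0.1, -1.8]
width: 0.0234
[ 0.529813   -0.18666071  0.28223597] [-1.79960893e+02  8.81228712e-03  6.00441549e+01] [-21.9   1.5 102.8  -0.   75.7   8. ] [-0.18793186  0.12370048 -1.84204571] 20.9
[ 0.5300442  -0.18645969  0.28226791] [-1.79985106e+02  5.74165813e-03  6.00652842e+01] [-21.9   1.5 102.8  -0.   75.7   8. ] [ 0.93237105 -0.51595066 -1.63490014] 20.95
```

View pics/w9c.png

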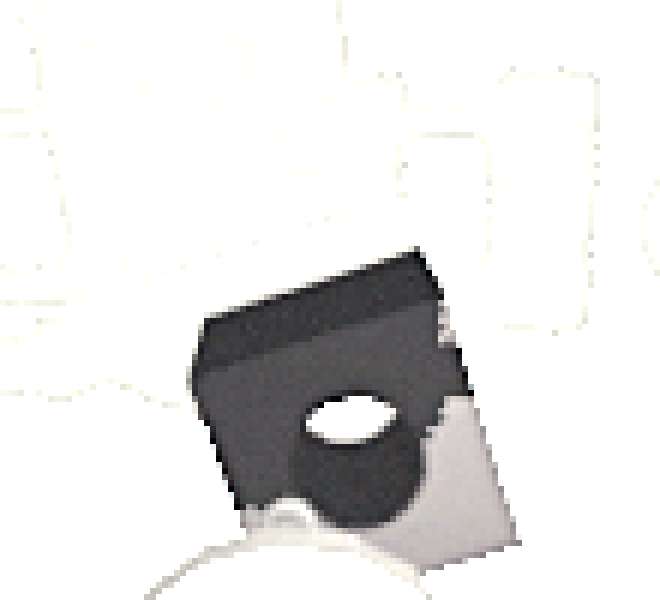

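```bash
python3 - <<'E'
from h import *
p=np.load('w9.npy'); W=cam('wrist',dict(eef_pos=p[:3],tcp_rot=p[3:]))
X=onz(W,(269.3,186.5),.08); print(X)
R=Rn.from_euler('xyz',p[3:],degrees=True).as_matrix()
print('tcp target',X-R@[.001,-.0007,0], 'shift',X-R@[.001,-.0007,0]-p[:3])
# probe tip check in this view
im=cv2.imread('pics/w9.png')[:,:,::-1]
for dx,dy in ((0,0),(.001,-.0007)): print((proj(W,p[:3]+R@[dx,dy,.0773])-[210,110]+.5)*6,(proj(W,p[:3]+R@[dx+.004,dy,.0773])-[210,110]+.5)*6)
crop('pics/w9d.png',im,210,180,310,250,6)
for dx in (0,.001): print('collar top edge', (proj(W,p[:3]+R@[dx+.02,0,.0093])-[210,180]+.5)*6,(proj(W,p[:3]+R@[dx,.02,.0093])-[210,180]+.5)*6,(proj(W,p[:3]+R@[dx,-.02,.0093])-[210,180]+.5)*6)
E
```

```text
[ 0.52921479 -0.21628293  0.08      ]
tcp target [ 0.5293224  -0.21749883  0.07999992] shift [-0.0007218  -0.03103914 -0.202268  ]
[296.51916496 526.20136979] [296.53531344 499.61363072]
[291.64403456 519.58052059] [291.63642673 492.92801359]
collar top edge [298.86627777 129.06316355] [491.13619855 311.03019244] [106.21098153 311.16562462]
collar top edge [298.87617363 119.61758735] [491.47664405 302.22512787] [105.88959438 302.36126747]
```

View pics/w9d.png

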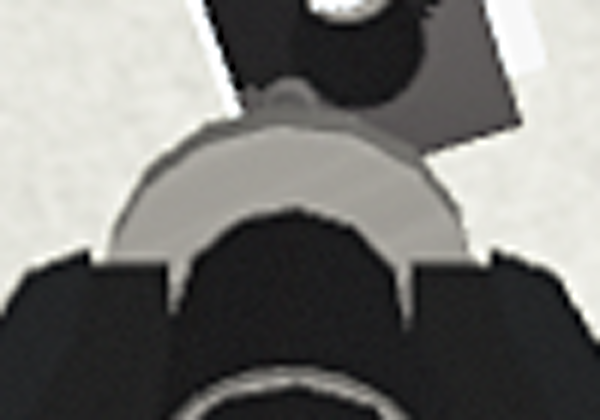

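```bash
python3 -m handwheel '0 -0.006 0 0 0 0 0.01;-0.0005 -0.016 0 0 0 0 0.01;-0.0007 -0.026 -0.01 0 0 0 0.01;-0.0007 -0.031 -0.025 0 0 0 0.01;-0.0007 -0.031 -0.045 0 0 0 0.01;-0.0007 -0.031 -0.065 0 0 0 0.01;-0.0007 -0.031 -0.085 0 0 0 0.01;-0.0007 -0.031 -0.098 0 0 0 0.01;-0.0007 -0.031 -0.1 0 0 0 0.01;-0.0007 -0.031 -0.1 0 0 0 0.01'; python3 snap.py w10; python3 - <<'E'
from h import *
im=vision.capture('scene'); crop('pics/s10.png',im,140,150,230,250,6)
E
```

```text
clock: 22.0
eef_pos: [0.5286, -0.2168, 0.1815]
tcp_rot: [-179.9, 0.0, 60.1]
contact_force: [0.2, -0.6, -0.8]
width: 0.0232
[ 0.52858445 -0.2168221   0.18147659] [-1.79921632e+02  5.80262223e-03  6.00852410e+01] [-24.8   6.5 108.3   0.   65.3   5.1] [ 0.21230164 -0.63027198 -0.83242319] 22.0
```

View pics/w10.png

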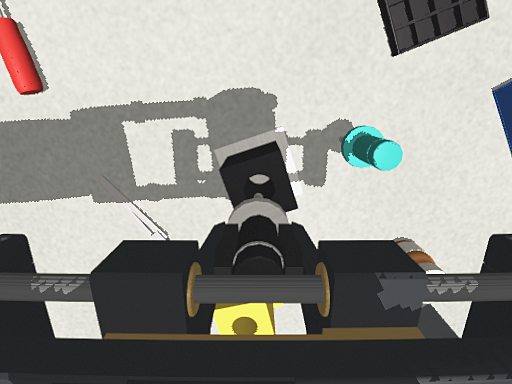

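View pics/s10.png

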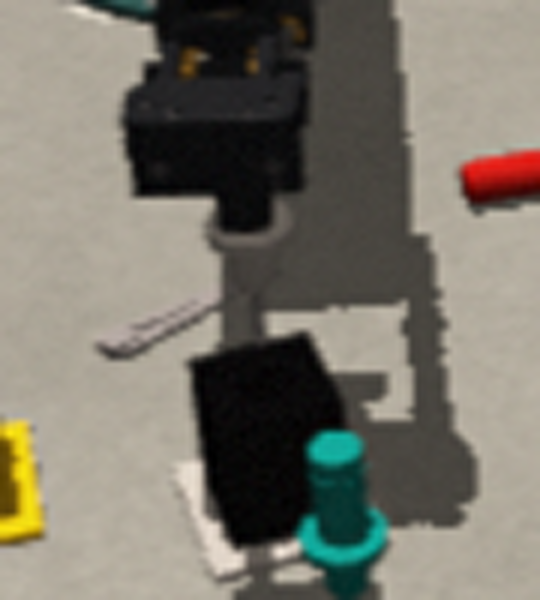

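```bash
python3 -m handwheel '0.0003 -0.0003 -0.006 0 0 0 0.01;0.0003 -0.0003 -0.014 0 0 0 0.01;0.0003 -0.0003 -0.022 0 0 0 0.01;0.0003 -0.0003 -0.03 0 0 0 0.01;0.0003 -0.0003 -0.038 0 0 0 0.01;0.0003 -0.0003 -0.046 0 0 0 0.01;0.0003 -0.0003 -0.054 0 0 0 0.01;0.0003 -0.0003 -0.061 0 0 0 0.01;0.0003 -0.0003 -0.065 0 0 0 0.01;0.0003 -0.0003 -0.065 0 0 0 0.01'; python3 snap.py w11
```

```text
clock: 23.1
eef_pos: [0.5288, -0.217, 0.1163]
tcp_rot: [-179.9, 0.0, 60.1]
contact_force: [-0.7, 0.4, -1.4]
width: 0.0233
[ 0.52875152 -0.21697845  0.11631463] [-1.79918503e+02  7.58037317e-03  6.00918474e+01] [-24.8  10.2 111.5  -0.   58.3   5.1] [-0.74452194  0.35198661 -1.4114074 ] 23.1
```

View pics/w11.png

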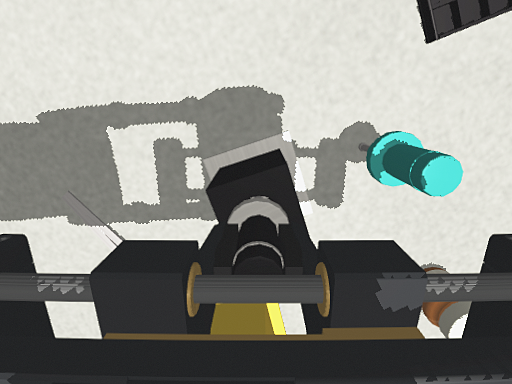

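```bash
python3 -m handwheel '0.0003 -0.0003 -0.004 0 0 0 0.01;0.0003 -0.0003 -0.008 0 0 0 0.01;0.0003 -0.0003 -0.012 0 0 0 0.01;0.0003 -0.0003 -0.015 0 0 0 0.01;0.0003 -0.0003 -0.017 0 0 0 0.01;0.0003 -0.0003 -0.018 0 0 0 0.01;0.0003 -0.0003 -0.0185 0 0 0 0.01;0.0003 -0.0003 -0.019 0 0 0 0.01;0.0003 -0.0003 -0.019 0 0 0 0.01;0.0003 -0.0003 -0.019 0 0 0 0.01'; python3 f.py h 4 | head -1
```

```text
clock: 24.15
eef_pos: [0.5296, -0.2175, 0.0983]
tcp_rot: [180.0, -0.0, 60.1]
contact_force: [0.4, 0.3, -1.7]
width: 0.0229
F [ 0.1   0.02 -1.64] Fn -1.35 sd 0.14 tcp [ 0.5296 -0.2175  0.0983] sd [0. 0. 0.]
```

Not yet seated; 1 mm further, gently.

```bash
python3 -m handwheel '0 0 -0.0003 0 0 0 0.01;0 0 -0.0006 0 0 0 0.01;0 0 -0.0009 0 0 0 0.01;0 0 -0.0012 0 0 0 0.01;0 0 -0.0012 0 0 0 0.01;0 0 -0.0012 0 0 0 0.01;0 0 -0.0012 0 0 0 0.01;0 0 -0.0012 0 0 0 0.01;0 0 -0.0012 0 0 0 0.01;0 0 -0.0012 0 0 0 0.01'; python3 f.py h 3 | head -1
```

```text
clock: 25.35
eef_pos: [0.5295, -0.2175, 0.0973]
tcp_rot: [180.0, 0.0, 60.1]
contact_force: [-2.9, 1.2, 4.4]
width: 0.0232
F [-2.72  1.02  4.6 ] Fn 3.95 sd 0.12 tcp [ 0.5296 -0.2175  0.0973] sd [0. 0. 0.]
```

```bash
python3 -m handwheel '0 0 0.0004 0 0 0 0.01;0 0 0.0004 0 0 0 0.025;0 0 0.0004 0 0 0 0.03;0 0 0.0004 0 0 0 0.04;0 0 0.0004 0 0 0 0.05;0 0 0.0004 0 0 0 0.06;0 0 0.0004 0 0 0 0.06;0 0 0.0004 0 0 0 0.06;0 0 0.0004 0 0 0 0.06;0 0 0.0004 0 0 0 0.06'; python3 -m handwheel '0 0 0.005 0 0 0 0.06;0 0 0.02 0 0 0 0.06;0 0 0.04 0 0 0 0.06;0 0 0.06 0 0 0 0.06;0 0 0.085 0 0 0 0.06;0 0 0.11 0 0 0 0.06;0 0 0.14 0 0 0 0.06;0 0 0.16 0 0 0 0.06;0 0 0.17 0 0 0 0.06;0 0 0.17 0 0 0 0.06';python3 snap.py w12;  python3 - <<'E'
from h import *
p=np.load('w12.npy'); W=cam('wrist',dict(eef_pos=p[:3],tcp_rot=p[3:]))
im=cv2.imread('pics/w12.png')[:,:,::-1]; c=np.ascontiguousarray(cv2.resize(im[110:210,205:305],None,fx=4,fy=4,interpolation=3)); c=np.clip(c*1.5,0,255).astype(np.uint8)
s=vision.capture('scene'); t=vision.capture('top'); cv2.imwrite('pics/top12.png',t[:,:,::-1]); cv2.imwrite('pics/scene12.png',s[:,:,::-1])
d=cv2.resize(np.ascontiguousarray(s[180:260,140:220]),None,fx=5,fy=5,interpolation=3)
cv2.imwrite('pics/f12.png',np.hstack([c,d])[:,:,::-1])
t0=cv2.imread('pics/top0.png')[:,:,::-1]; s0=cv2.imread('pics/scene0.png')[:,:,::-1]
a=lambda x:x[155:230,165:240]; b=lambda x:x[140:230,250:340]
f=lambda x:cv2.resize(np.ascontiguousarray(x),(380,290),interpolation=3)
cv2.imwrite('pics/f13.png',np.vstack([np.hstack([f(a(t0)),f(a(t))]),np.hstack([f(b(s0)),f(b(s))])])[:,:,::-1])
E
```

```text
clock: 26.5
eef_pos: [0.5296, -0.2175, 0.0974]
tcp_rot: [180.0, -0.0, 60.1]
contact_force: [-0.6, -0.2, 0.2]
width: 0.0599
clock: 27.5
eef_pos: [0.5306, -0.218, 0.2702]
tcp_rot: [179.7, -0.0, 60.1]
contact_force: [0.1, 0.3, 0.7]
width: 0.06
[ 0.53059039 -0.2179667   0.27021632] [ 1.79740232e+02 -2.33669221e-02  6.00912616e+01] [-24.8   2.9 102.6   0.   74.2   5.1] [0.14581376 0.26181158 0.71096884] 27.5
```

View pics/f12.png

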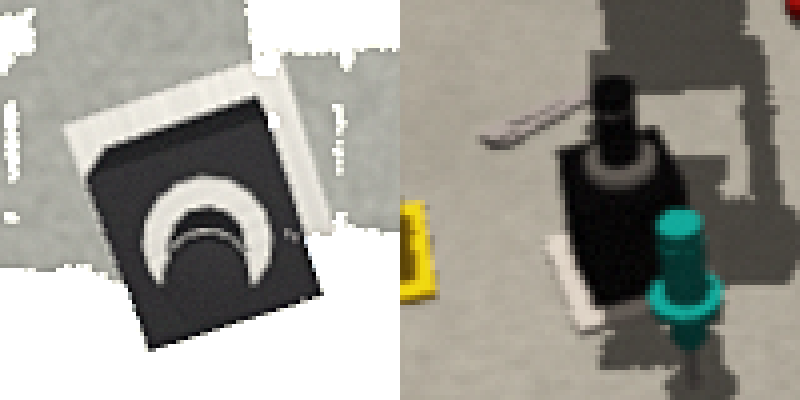

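View pics/f13.png

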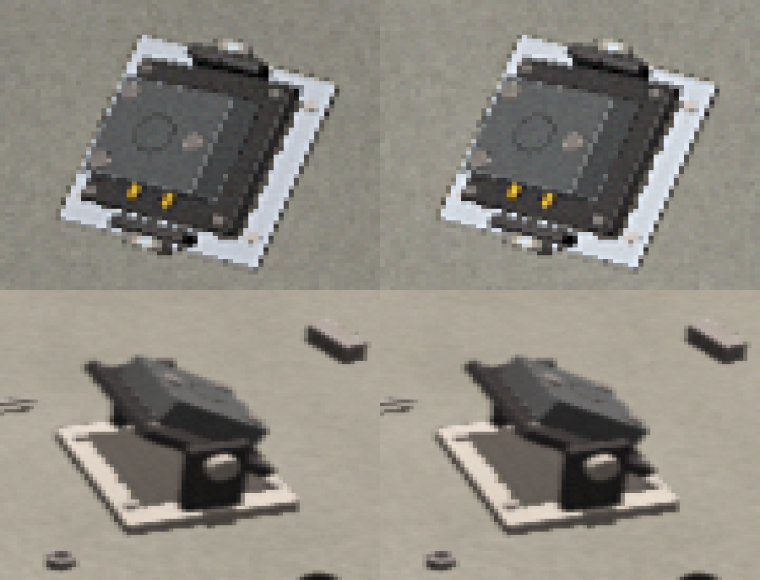

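View pics/scene12.png

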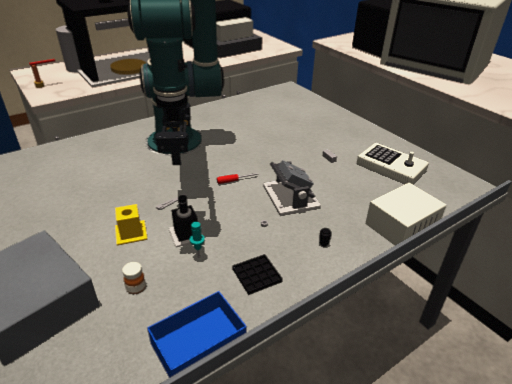

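```bash
python3 -c "
from workcell import arm
print(arm.job_done())"
```

```text
the job is handed in; nothing more can be done
None
```

The job is handed in. I took the black probe from its holder and touched the three pads in order: pad_high, pad_low_a, pad_low_b. I then hung the probe back in the black holder, let go and moved clear. The clock read about 27.6 s.

| Pad | Depth from spring force | Depth from position | Hold |
|---|---|---|---|
| pad_high | about 5.2 mm | 5.3 mm | over 1 s |
| pad_low_a | about 5.4 mm | 5.0 mm | over 1 s |
| pad_low_b | about 4.6 mm | 5.9 mm | over 1 s |

- **Squareness:** the tool axis was within about 0.3° of the normal I measured from the camera views.
- **Disagreement:** at pad_low_b the two depth estimates differ by about 1.3 mm. Both lie between 4 and 6 mm. Taken with the opposite 0.4 mm difference at pad_low_a, this suggests the true normal could be up to about 2° off mine.
- **Seating:** the collar met the holder with about 6 N. The last pictures show the probe upright with its collar on the block. That is a judgement by eye; I did not measure its final height or its centring in the hole.
- **Stage and bystanders:** pictures from before and after show the stage unchanged and no other object visibly moved.

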